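Hold a spring clip gaping over the breeder frame's divider card

TASK

The net is about to go back on the breeder frame: take the grey spring clip from its rest by squeezing its handles, and bring it, jaws spread wide, down over the middle of the top edge of the white divider card that stands in the black breeder frame, so that the card's edge is well inside the gaping jaws. Finish while still holding the clip there, upright and in line with the card, squeezed wide open and with the clip touching neither card nor frame, so that I can tuck the net's hem in. Do not push the frame or the clip's rest about, and leave the small record card in its own foot, the ceramic block, the jar and the tongs where they are.

Things in the scene. Friction and masses are not known exactly. Their poses are not given: they have to be found in the camera images.
- clip: Grey plastic spring clip with a steel bar, 0.08 kg, standing handles up, jaws down in its rest. Origin: middle of the bar (70 x 14 x 12 mm, long along x) on the pivot axis. z up along the handles, y: direction in which the handles are squeezed and the jaws open. Squeezing the handle ends together along y opens the jaws; let go, it snaps shut.
- clip_handles (a point): Point midway between the round upper ends of the clip's two handles, 42 mm above the clip's origin; axes as the clip's. The handles are 34 mm wide along x and slope apart upwards like a V, 47 mm over their outsides at the ends when shut, nearly parallel when fully squeezed.
- clip_jaws (a point): Point midway between the tips of the clip's jaws, 42 mm below the clip's origin; axes as the clip's. The jaws are 34 mm wide along x, 4 mm apart at the tips when shut.
- jaw_a (a joint): Opening angle of one jaw (rad); the other always opens equally. 0: shut, handle ends 47 mm over all, tips 4 mm apart. 0.2: handles 29 mm, tips 20 mm. 0.3: handles 20 mm, tips 27 mm. 0.35 (hard stop): handles 16 mm, tips 31 mm. It takes about 3 N on each handle to begin and 10 N at the stop.
- card_top (a point): Middle of the top edge of the divider card in the breeder frame. The card is white stiff plastic, 4 mm thick, 120 mm wide, upright, its top 105 mm above the shelf; axes as the frame's: card along y, its faces look along x, z up.
- frame: Breeder net frame without its net: skeleton box of black plastic bars, 100 mm (x) by 150 mm (y) by 60 mm high, loose, 0.3 kg, with the divider card standing along y in its middle and reaching 45 mm above the top bars. Origin: centre of the underside on the shelf.
- rest: Black plastic clip rest, loose: foot 90 x 60 mm with two upright cheeks 48 mm apart (inside) that carry the ends of the clip's bar 52 mm above the shelf, between 6 mm high lips, so the bar only needs to be lifted. The jaws hang free between the cheeks and have room to open there. Origin: centre of the underside; same axes as the clip at the start (bar along x).
- record: Bystander: smaller white record card, 55 mm wide, 4 mm thick, top 106 mm above the shelf, upright in a solid black foot 50 x 70 x 16 mm. Origin: centre of the underside.
- block: Bystander: white ceramic bacteria house block, 80 x 90 x 55 mm, with holes in its top. Origin: centre of the underside.
- jar: Bystander: empty clear plastic jar with a black twist cap, 72 mm across, 85 mm high. Origin: centre of the underside.
- tongs: Bystander: white plastic feeding tongs lying flat, 180 mm long, 9 mm high. Origin: middle, on the shelf.

How it is judged:
On the way:
1. the clip is lifted clear of its rest, in the gripper (height (world z) of clip above 0.085 m and contact force between clip and rest below 0.1 N and contact force between clip and the fingers above 1 N), for 0.2 s.
At the end, for the whole second after the job is handed in: Gripper holds the clip, jaws open over 0.15 rad, upright and in line with the card within 0.25 rad; middle of the card's edge within 25 mm of clip centre along the card, 9 mm across, 8 mm or more inside the jaw tips, below the bar; clip touches neither card nor frame; all still (value of joint jaw_a above 0.15 rad and contact force between clip and the fingers above 2 N and contact force between clip and frame below 0.2 N and x of card_top in the frame of clip between -0.025 and 0.025 m and y of card_top in the frame of clip between -0.009 and 0.009 m and z of card_top in the frame of clip between -0.034 and -0.006 m and angle between the x axis of clip and the y axis of frame, either way round below 0.25 rad and angle between clip's own z axis and vertical below 0.25 rad and angle between frame's own z axis and vertical below 0.05 rad and linear speed of each of clip, frame below 0.02 m/s); the arm keeps its last pose, push and grip.
It fails at once if the record card, ceramic block, jar or tongs moved by more than 20 mm (distance of any of record, block, jar, tongs from where it was at the start of the episode above 0.02 m).
It fails at once if the breeder frame moved by more than 20 mm (distance of frame from where it was at the start of the episode above 0.02 m).
It fails at once if the clip rest moved by more than 20 mm (distance of rest from where it was at the start of the episode above 0.02 m).
It also fails if it takes over 30 s, if anything falls off the work surface, if the arm or the gripper's body presses on something with over 40 N, if the wrist force passes 120 N, or if a joint passes its speed limit or range.

ROBOT

A 7-joint arm with a two-finger parallel gripper is mounted at the origin on the work surface. World frame = base frame: x ahead of the robot, y to its left, z up, the work surface at z = 0. Lengths are in m, angles in rad, forces in N, time in s.
With the tool pointing down it reaches from about 0.425 to 0.925 m from the base axis. Payload 6.8 kg.
Tool frame: the origin (TCP) lies at the very end of the fingers, on their centre line; the grasp point (between the pads) lies 19 mm behind it; z points along the fingers, y is the line along which they close (so a half turn about z gives the same grasp; the last joint's range is limited). The gripper opens to 85 mm and grips with 20 to 120 N. Pads are 22 mm wide; open, the fingers measure 114 mm over their backs; the gripper's body (76 mm by 85 mm) begins 54 mm behind the grasp point. The pads swing forward as they close: fully open they stand 13 mm farther back than shut.
Start: joints at [1.226, 0.477, 0.022, 1.555, -0.011, 1.109, -0.083], TCP at [0.158, -0.656, 0.231] pointing down, gripper open.
Joint ranges: [-2.96, 2.96], [-0.34, 2.1], [-1.41, 1.46], [0.24, 2.44], [-1.37, 4.51], [0.17, 1.92], [-2.96, 2.96]. Speed limits (rad/s): [2.39, 2.39, 3.14, 3.14, 3.14, 3.14, 3.14].

INTERFACE

Orientations are given as a unit quaternion [w, x, y, z].
In Python, from station import bot, optics gives the robot as it stands (bot), with the cameras (optics).
- The arm moves only by the tool hand_motion, called after "Call:" in YAML: its name, and indented under it one key for each argument. Schema: {"type":"object","properties":{"offsets":{"type":"string"},"squeeze":{"type":"number"},"only":{"type":"string"},"quiet":{"type":"boolean"},"lines":{"type":"string"}},"required":["offsets"],"additionalProperties":false}. offsets is a string of 1 to 20 rows, parted by a bar, with the numbers parted by spaces; each row has 5 numbers: dx, dy, dz in m, then a turn about the tool's z in rad, then the opening from 0.0 (shut) to 1.0 (fully open); each row shifts and turns the commanded pose from where the row before left it, along the tool's axes as they then stand; what a row does not reach is not made up. A row lasts 1/10 s, in which the tool goes at most 0.05 m and 0.15 rad, less where a joint would pass 70% of its speed; a pose out of reach is approached as far as the arm can. The fingers move at their own pace and stop on an object; squeeze is the grip in N (left out, the last holds). Time passes only in rows, so rows that do not move let the fingers close. The tool returns the time, the measured TCP pose, the force, the opening and the grip force at its end. only (a regular expression) keeps the lines of the reply that match it, lines (a string "A,B") keeps lines A to B, and quiet returns only ok. Input that does not fit is refused with a message, and nothing moves.
- bot.get_obs(): the state, without advancing time (a new reading comes with each control period).
- optics.read_camera(name): name is "scene" or "top" or "wrist"; returns the picture (480x640x3 uint8, blue, green, red); there is no depth.
- optics.camera_info(name): a dict with "vertical_fov" (degrees; the focal length in pixels is half the picture's height over the tangent of half this angle, whatever the lens; pixels are square), "cx", "cy" (the principal point, pixels), "view" (4x4, takes a point from world to camera coordinates); the wrist camera has in their place "hand_eye" (4x4, takes a point from camera to tool coordinates, whose origin is the TCP and whose axes are the flange's). Camera axes: x right, y up, looking along -z (the intrinsics and any distortion apply to the point x, -y, -z); pixel columns grow to the right and rows downward; lengths in m; the calibration is good to about 2 mm. A picture is of the moment at which its call begins: read the wrist's pose just before it. camera_info takes no time and is no camera call.
- bot.hand_in(): hands the job in; it is judged then, once.
The state is a dict: "t": time; "q": joint angles; "joint_vel": joint speeds; "joint_torque": joint torques, N m; "eef_pos": TCP position; "tool_rot": TCP orientation; "contact_force": force on the tool from outside, world axes, zero at the start; "torque": the same for the moment, N m; "gripper_width": opening from 0.0 (shut) to 1.0 (fully open); "grasp_force": force on a finger pad.
Only numpy, scipy, OpenCV 4.12 (cv2) and the standard library are available. Lean on these libraries where they do the work, as an engineer would, in place of code of your own. Each camera call takes 0.05 s, during which the arm holds its last target. There are 200 camera calls.

## Working session

There is one attempt and no reset: what is moved stays moved. The work goes in short steps, Python scripts to look and compute and a tool call to move; the robot and the scene stay as the last step left them, time stands still between calls to the robot, and variables do not carry over. Pictures are saved under pics/ and viewed, at most 10 in all, crops included, and the job is handed in when it is done.

```bash
ls; mkdir -p pics; python3 - <<'E'
from station import bot, optics
import cv2,numpy as np
np.set_printoptions(precision=4,suppress=True)
for n in("scene","top"):
    cv2.imwrite(f"pics/{n}0.png",optics.read_camera(n))
for n in("scene","top","wrist"): print(n,optics.camera_info(n))
o=bot.get_obs();print({k:o[k] for k in('t','eef_pos','tool_rot','gripper_width')})
E
```

```text
pics
station.py
scene {'vertical_fov': 42.53368192892065, 'cx': 312.53926560570903, 'cy': 230.7877233984498, 'view': array([[ 0.5949,  0.8036, -0.0151, -0.3741],
       [-0.5081,  0.3906,  0.7676,  0.2384],
       [ 0.6228, -0.449 ,  0.6408, -1.5264],
       [ 0.    ,  0.    ,  0.    ,  1.    ]])}
top {'vertical_fov': 45.389317450126036, 'cx': 316.94421299610565, 'cy': 252.09891133223113, 'view': array([[-0.0295, -0.9995,  0.0078,  0.0217],
       [ 0.9801, -0.0274,  0.1967, -0.6553],
       [-0.1964,  0.0135,  0.9804, -1.0088],
       [ 0.    ,  0.    ,  0.    ,  1.    ]])}
wrist {'vertical_fov': 64.74432624566414, 'cx': 317.2648200377359, 'cy': 235.40081614037229, 'hand_eye': array([[ 0.0001,  0.9457,  0.3252,  0.0847],
       [ 1.    , -0.0001, -0.0002,  0.0009],
       [-0.0001,  0.3252, -0.9457, -0.1432],
       [ 0.    ,  0.    ,  0.    ,  1.    ]])}
{'t': 0.1, 'eef_pos': array([ 0.1582, -0.6557,  0.2304]), 'tool_rot': array([-0.0008,  0.993 ,  0.1181, -0.0002]), 'gripper_width': 1.0014486662313131}
```

View pics/scene0.png

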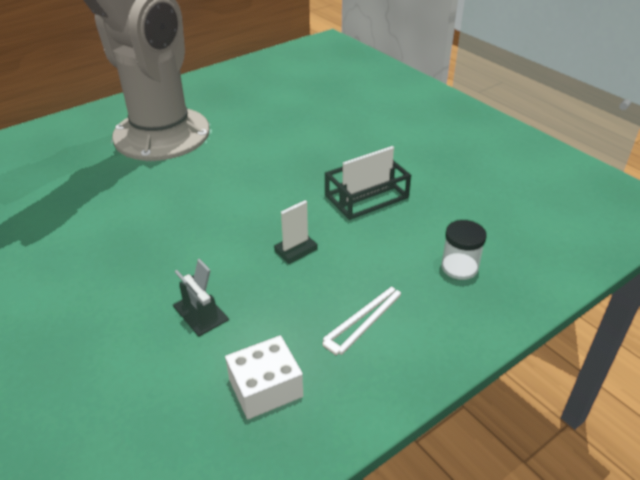

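View pics/top0.png

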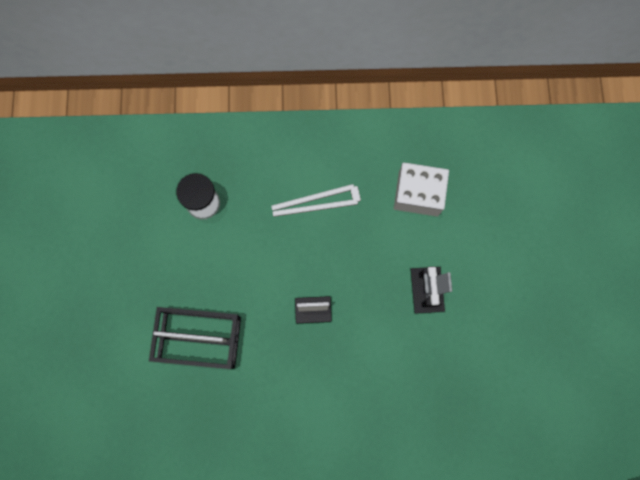

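```bash
cat > h.py <<'E'
from station import bot, optics
import numpy as np, cv2
from scipy.spatial.transform import Rotation as R
np.set_printoptions(precision=4,suppress=True)
def cam(name,obs=None):
    """returns K, cam position, rotation cam(cv)->world"""
    c=optics.camera_info(name); f=240/np.tan(np.radians(c['vertical_fov']/2))
    K=np.array([[f,0,c['cx']],[0,f,c['cy']],[0,0,1]])
    if name=='wrist':
        q=obs['tool_rot']; T=np.eye(4); T[:3,:3]=R.from_quat([q[1],q[2],q[3],q[0]]).as_matrix(); T[:3,3]=obs['eef_pos']
        M=T@c['hand_eye']
    else: M=np.linalg.inv(c['view'])
    return K,M[:3,3],M[:3,:3]@np.diag([1,-1,-1])
def ray(C,p):
    K,o,A=C; d=A@np.linalg.solve(K,[p[0],p[1],1.]); return o,d/np.linalg.norm(d)
def atz(C,p,z):
    o,d=ray(C,p); return o+d*(z-o[2])/d[2]
def tri(rays):
    S=np.zeros((3,3));b=np.zeros(3)
    for o,d in rays:
        P=np.eye(3)-np.outer(d,d);S+=P;b+=P@o
    x=np.linalg.solve(S,b); return x,[np.linalg.norm((np.eye(3)-np.outer(d,d))@(x-o)) for o,d in rays]
def proj(C,X):
    K,o,A=C; p=K@(A.T@(np.asarray(X)-o)); return p[:2]/p[2]
def save(name,fn):
    o=bot.get_obs(); cv2.imwrite(fn,optics.read_camera(name)); np.savez(fn+'.npz',p=o['eef_pos'],q=o['tool_rot']); return o
def load(fn):
    d=np.load(fn+'.npz'); return cam('wrist',dict(eef_pos=d['p'],tool_rot=d['q']))
E
python3 - <<'E'
from h import *
T=cam('top');S=cam('scene')
print('card L',tri([ray(T,(154,334)),ray(S,(344,164))]),'R',tri([ray(T,(226,341)),ray(S,(393,150))]))
for a,b in[((154,334),(226,341))]: print(atz(T,a,.105),atz(T,b,.105))
print('bar',atz(T,(432,268),.058),atz(T,(437,305),.058)); print(atz(S,(188,279),.058),atz(S,(206,301),.058))
print('record',atz(T,(298,305),.106),atz(T,(329,305),.106)); print('block',atz(T,(423,186),.055))
o=bot.get_obs(); print(R.from_quat(np.roll(o['tool_rot'],-1)).as_matrix())
E
```

```text
card L (array([0.4859, 0.2504, 0.0847]), [np.float64(0.05174725607448481), np.float64(0.05174725607448477)]) R (array([0.5273, 0.2053, 0.1321]), [np.float64(0.054381801913174314), np.float64(0.05438180191317422)])
[0.5098 0.2922 0.105 ] [0.4941 0.1666 0.105 ]
bar [ 0.6206 -0.2121  0.058 ] [ 0.551  -0.2165  0.058 ]
[ 0.5572 -0.2093  0.058 ] [ 0.6212 -0.21    0.058 ]
record [0.5532 0.0397 0.106 ] [ 0.5516 -0.015   0.106 ]
block [ 0.7824 -0.2064  0.055 ]
[[ 0.9721  0.2346 -0.0005]
 [ 0.2346 -0.9721  0.0016]
 [-0.0001 -0.0017 -1.    ]]
```

Call:
hand_motion:
  offsets: "0 0 0 0.09 1 | 0 0 0 0.09 1 | 0.026 -0.0303 0 0 1 | 0.026 -0.0303 0 0 1 | 0.026 -0.0303 0 0 1 | 0.026 -0.0303 0 0 1 | 0.026 -0.0303 0 0 1 | 0.026 -0.0303 0 0 1 | 0.026 -0.0303 0 0 1 | 0.026 -0.0303 0 0 1 | 0.026 -0.0303 0 0 1 | 0.026 -0.0303 0 0 1 | 0.026 -0.0303 0 0 1 | 0.026 -0.0303 0 0 1 | 0.026 -0.0303 0 0 1 | 0.026 -0.0303 0 0 1 | 0 0 0 0 1"

```text
t: 1.8
eef_pos: [0.5011, -0.2058, 0.2312]
tool_rot: [-0.001, 0.999, 0.033, 0.001]
contact_force: [-0.1, 0.0, 0.7]
gripper_width: 0.997
grasp_force: 0.0
```

```bash
python3 -c "
from h import *
o=save('wrist','pics/w1.png');print(o['eef_pos'],o['tool_rot'],o['t'],o['q'])"
```

```text
[ 0.5011 -0.2058  0.2312] [-0.0014  0.9995  0.033   0.0009] 1.8 [ 0.4508  0.2689 -0.2085  1.8645  0.0611  1.0137 -1.2874]
```

View pics/w1.png

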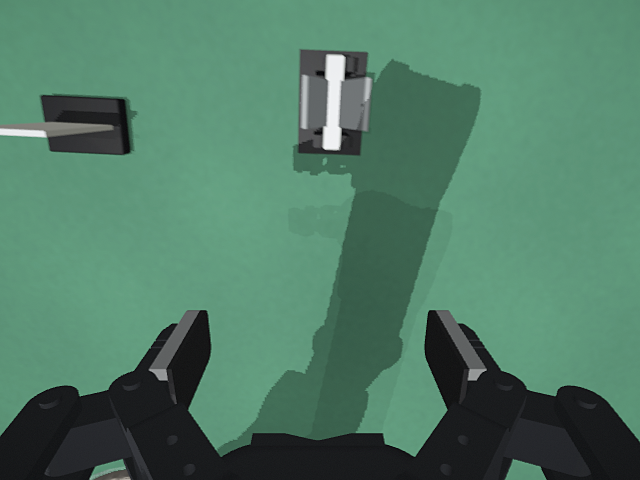

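Call:
hand_motion:
  offsets: "0.04 0.002 0 0 1 | 0.04 0.002 0 0 1 | 0 0 0 0 1"

```text
t: 2.15
eef_pos: [0.5811, -0.2116, 0.2306]
tool_rot: [-0.0, 1.0, 0.029, 0.001]
contact_force: [-0.7, 0.5, -0.2]
gripper_width: 0.993
grasp_force: 0.0
```

```bash
python3 -c "
from h import *
o=save('wrist','pics/w2.png')
a=cv2.imread('pics/w1.png')[30:180,260:410]; b=cv2.imread('pics/w2.png')
print(proj(load('pics/w2.png'),[.587,-.213,.058]))
x,y=map(int,proj(load('pics/w2.png'),[.587,-.213,.058])); y0=max(0,y-75);x0=x-75
b=b[y0:y0+150,x0:x0+150]; print('w2 crop origin',x0,y0, b.shape)
im=np.hstack([cv2.resize(a,(400,400),interpolation=2),cv2.resize(b,(400,int(400*b.shape[0]/150)),interpolation=2)[:400]])
cv2.imwrite('pics/c1.png',im)"
```

```text
[318.5192 203.1397]
w2 crop origin 243 128 (150, 150, 3)
```

View pics/c1.png

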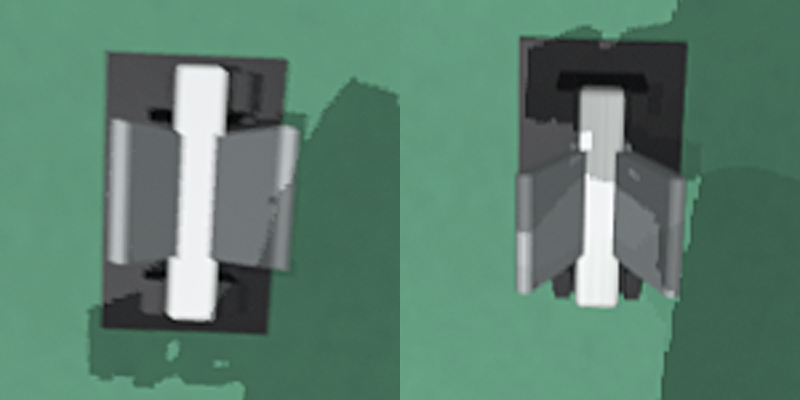

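```bash
python3 - <<'E'
from h import *
A=load('pics/w1.png');B=load('pics/w2.png');s=150/400
a=lambda x,y:(260+x*s-.3,30+y*s-.3); b=lambda x,y:(243+x*s-.3,128+y*s-.3)
P={}
for n,p,q in[('barfar',(201,67),(203,90)),('barnear',(191,319),(197,304)),('Lfar',(121,120),(125,174)),('Lnear',(119,263),(125,293)),('Rfar',(290,127),(277,180)),('Rnear',(281,269),(272,296))]:
    P[n],e=tri([ray(A,a(*p)),ray(B,b(*q))]); print(n,P[n],e[0])
print('bar mid',(P['barfar']+P['barnear'])/2,'handles',sum(P[k] for k in('Lfar','Lnear','Rfar','Rnear'))/4)
d=P['barfar']-P['barnear'];print(np.degrees(np.arctan2(d[1],d[0])))
o=bot.get_obs();print(o['eef_pos'],R.from_quat(np.roll(o['tool_rot'],-1)).as_matrix())
E
```

```text
barfar [ 0.6228 -0.2113  0.0612] 0.00016278192272706595
barnear [ 0.5532 -0.2137  0.0618] 0.000392936265831942
Lfar [ 0.6046 -0.191   0.1031] 0.0002685711998535661
Lnear [ 0.5704 -0.1923  0.1038] 0.00036552042782617237
Rfar [ 0.6056 -0.2326  0.1047] 0.00046925406062890267
Rnear [ 0.5717 -0.2342  0.1033] 0.0005093992043031948
bar mid [ 0.588  -0.2125  0.0615] handles [ 0.5881 -0.2125  0.1037]
1.9514843232157801
[ 0.5786 -0.2121  0.2304] [[ 0.9984  0.0567 -0.0008]
 [ 0.0567 -0.9984  0.0003]
 [-0.0008 -0.0004 -1.    ]]
```

Call:
hand_motion:
  offsets: "0.0095 0.001 0 0.02 1 | 0 0 0.035 0 1 | 0 0 0.035 0 1 | 0 0 0.03 0 1 | 0 0 0.02 0 1 | 0 0 0 0 1"
  squeeze: 30

```text
t: 2.8
eef_pos: [0.5841, -0.2124, 0.1084]
tool_rot: [-0.001, 1.0, 0.017, -0.003]
contact_force: [-0.2, 0.3, 0.2]
gripper_width: 1.001
grasp_force: 0.0
```

```bash
python3 -c "
from h import *
o=bot.get_obs();print(o['eef_pos'],R.from_quat(np.roll(o['tool_rot'],-1)).as_matrix())"
```

```text
[ 0.5841 -0.2124  0.1084] [[ 0.9994  0.0348 -0.0063]
 [ 0.0348 -0.9994  0.001 ]
 [-0.0063 -0.0012 -1.    ]]
```

Call:
hand_motion:
  offsets: "0.004 0 0.015 0 1 | 0 0 0.014 0 1 | 0 0 0 0 1 | 0 0 0 0 0.3 | 0 0 0 0 0.3 | 0 0 0 0 0 | 0 0 0 0 0 | 0 0 0 0 0 | 0 0 0 0 0 | 0 0 0 0 0"
  squeeze: 30

```text
t: 3.8
eef_pos: [0.5934, -0.2117, 0.0851]
tool_rot: [0.0, 1.0, 0.018, 0.002]
contact_force: [-1.9, 0.8, 12.0]
gripper_width: 0.163
grasp_force: 31.3
```

```bash
python3 -c "
from h import *
o=save('wrist','pics/w3.png');print(o['eef_pos'],o['gripper_width'])"
```

```text
[ 0.5934 -0.2117  0.0851] 0.16262304973287228
```

View pics/w3.png

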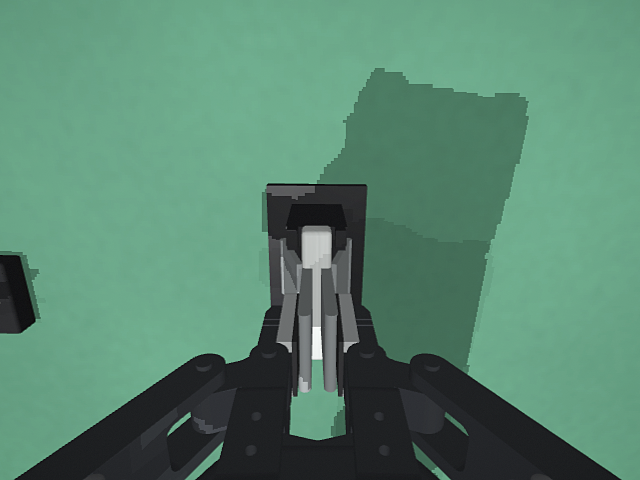

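Call:
hand_motion:
  offsets: "0 0 -0.01 0 0 | 0 0 -0.02 0 0 | 0 0 -0.03 0 0 | 0 0 -0.035 0 0 | 0 0 -0.035 0 0 | 0 0 0 0 0 | 0 0 0 0 0 | 0 0 0 0 0"

```text
t: 4.65
eef_pos: [0.5903, -0.2116, 0.2112]
tool_rot: [-0.0, 1.0, 0.018, -0.001]
contact_force: [-0.4, 0.4, -0.9]
gripper_width: 0.161
grasp_force: 30.1
```

```bash
python3 -c "
from h import *
o=save('wrist','pics/w4.png');cv2.imwrite('pics/s4.png',optics.read_camera('scene'));print(o['eef_pos'],o['gripper_width'],o['q'],R.from_quat(np.roll(o['tool_rot'],-1)).as_matrix())
S=cam('scene'); x,y=map(int,proj(S,[.588,-.2125,.15]));s=cv2.imread('pics/s4.png');print(x,y)
w=cv2.imread('pics/w4.png')[180:420,200:440]
cv2.imwrite('pics/c4.png',np.hstack([cv2.resize(w,(400,400),interpolation=2),cv2.resize(s[y-60:y+60,x-60:x+60],(400,400),interpolation=2)]))"
```

```text
[ 0.5903 -0.2116  0.2112] 0.1609705133139657 [ 0.3904  0.4272 -0.1945  1.6841  0.0929  1.0415 -1.3682] [[ 0.9993  0.0367 -0.0021]
 [ 0.0367 -0.9993  0.0005]
 [-0.0021 -0.0006 -1.    ]]
186 248
```

View pics/c4.png

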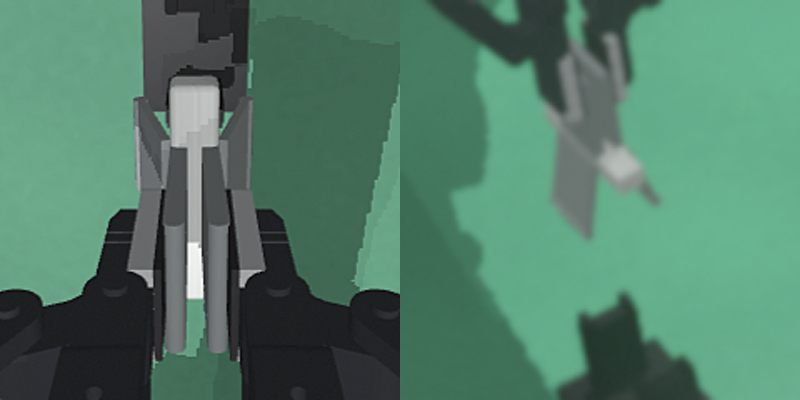

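```bash
python3 - <<'E'
from h import *
from scipy.optimize import least_squares
c=optics.camera_info('wrist'); f=240/np.tan(np.radians(c['vertical_fov']/2)); H=np.linalg.inv(c['hand_eye'])
def pr(X):
    p=H[:3,:3]@np.array(X)+H[:3,3]; return np.array([c['cx']+f*p[0]/-p[2], c['cy']-f*p[1]/-p[2]])
cr=lambda x,y:np.array([200+x*.6-.2,180+y*.6-.2])
obs=[((.035,-.007,-.006),cr(170,80)),((.035,.007,-.006),cr(218,80)),((-.035,0,-.006),cr(194,299))]
r=least_squares(lambda v:np.concatenate([pr(v+np.array(m))-o for m,o in obs][:2]+[[(pr(v+np.array(obs[2][0]))-obs[2][1])[1]]]),[0,0,-.027])
print('clip origin in tool',r.x,r.fun)
E
```

```text
clip origin in tool [-0.0022  0.0002  0.0246] [-1.1945  0.1418  1.1946  0.1428 -0.3227]
```

Call:
hand_motion:
  offsets: "-0.0065 -0.0403 0 0 0 | -0.0065 -0.0403 0 0 0 | -0.0065 -0.0403 0 0 0 | -0.0065 -0.0403 0 0 0 | -0.0065 -0.0403 0 0 0 | -0.0065 -0.0403 0 0 0 | -0.0065 -0.0403 0 0 0 | -0.0065 -0.0403 0 0 0 | -0.0065 -0.0403 0 0 0 | -0.0065 -0.0403 0 0 0 | -0.0065 -0.0403 0 0 0 | 0 0 0 0 0"

```text
t: 5.95
eef_pos: [0.5007, 0.2356, 0.2117]
tool_rot: [-0.002, 1.0, 0.023, -0.001]
contact_force: [-0.5, 0.5, -0.7]
gripper_width: 0.162
grasp_force: 30.1
```

```bash
python3 -c "
from h import *
o=save('wrist','pics/w5.png');print(o['eef_pos'],o['q'])"
```

```text
[0.5007 0.2356 0.2117] [-0.2274  0.3276 -0.3958  1.8482  0.1438  0.9941 -2.2072]
```

Call:
hand_motion:
  offsets: "0 0 0 -0.141 0 | 0 0 0 -0.141 0 | 0 0 0 -0.141 0 | 0 0 0 -0.141 0 | 0 0 0 -0.141 0 | 0 0 0 -0.141 0 | 0 0 0 -0.141 0 | 0 0 0 -0.141 0 | 0 0 0 -0.141 0 | 0 0 0 -0.141 0 | 0 0 0 0 0 | 0 0 0 0 0"

```text
t: 7.2
eef_pos: [0.5037, 0.2274, 0.2117]
tool_rot: [-0.0, 0.751, 0.66, -0.001]
contact_force: [0.7, -0.4, -0.8]
gripper_width: 0.162
grasp_force: 30.1
```

```bash
python3 -c "
from h import *
o=save('wrist','pics/w6.png');print(o['eef_pos'],o['q'],R.from_quat(np.roll(o['tool_rot'],-1)).as_matrix())
cv2.imwrite('pics/c6.png',np.hstack([cv2.resize(cv2.imread('pics/w%d.png'%i)[:,110:590],(400,400)) for i in (5,6)]))"
```

```text
[0.5037 0.2274 0.2117] [-0.0108  0.3706 -0.655   1.8362  0.2613  1.0233 -0.9001] [[ 0.1289  0.9917 -0.001 ]
 [ 0.9917 -0.1289 -0.0007]
 [-0.0008 -0.0009 -1.    ]]
```

View pics/w6.png

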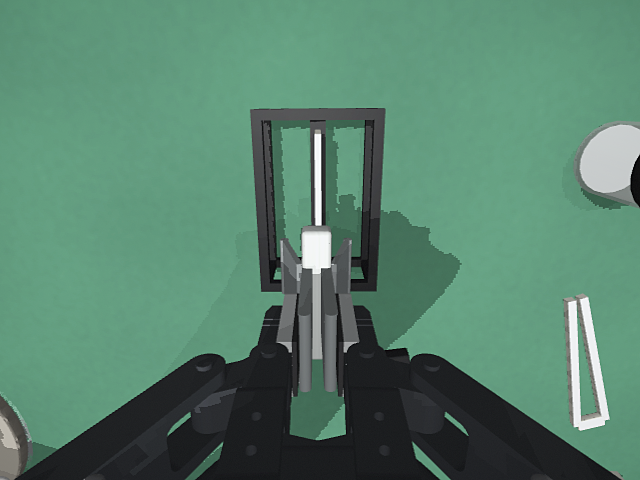

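View pics/w5.png

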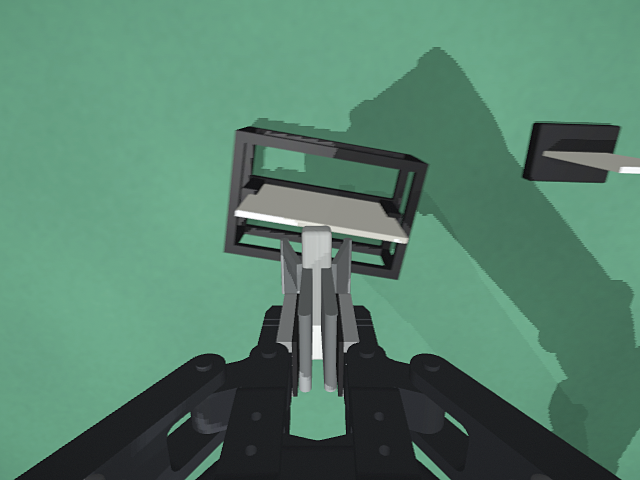

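```bash
python3 - <<'E'
from h import *
A=load('pics/w5.png');B=load('pics/w6.png');T=cam('top');S=cam('scene')
P,e=tri([ray(A,(236,213)),ray(B,(318,130.5))]);print('+y end',P,e)
Q,e=tri([ray(A,(407,240)),ray(T,(226,341))]);print('-y end',Q,e)
P1=atz(A,(236,213),.105);Q1=atz(A,(407,240),.105);d=P1-Q1;print(P1,Q1,np.linalg.norm(d),np.degrees(np.arctan2(d[1],d[0])))
print('w6 ray',atz(B,(318,130.5),.105),atz(B,(318.5,220),.105))
c=(P1+Q1)/2;o=bot.get_obs();M=R.from_quat(np.roll(o['tool_rot'],-1)).as_matrix()
clip=o['eef_pos']+M@[-.0022,.0002,.0255];print('card mid',c,'clip',clip,'move tool',M.T@(c+[0,0,.022]-clip))
E
```

```text
+y end [0.5124 0.2929 0.1032] [np.float64(0.002153404625680514), np.float64(0.0021534046256802557)]
-y end [0.4942 0.1686 0.0943] [np.float64(0.0005385208224493303), np.float64(0.0005385208224494436)]
[0.5114 0.291  0.105 ] [0.4975 0.1718 0.105 ] 0.12005928877051247 83.33851664899734
w6 ray [0.514  0.2946 0.105 ] [0.5067 0.2356 0.105 ]
card mid [0.5045 0.2314 0.105 ] clip [0.5036 0.2254 0.1864] move tool [0.0061 0.0001 0.0593]
```

Call:
hand_motion:
  offsets: "0.007 0.0007 0 0 0 | 0 0 0.02 0 0 | 0 0 0.02 0 0 | 0 0 0.01 0 0 | 0 0 0.009 0 0 | 0 0 0 0 0 | 0 0 0 0 0 | 0 0 0 0 0"

```text
t: 8.05
eef_pos: [0.5057, 0.2359, 0.1541]
tool_rot: [0.0, 0.75, 0.662, 0.001]
contact_force: [-0.5, -0.1, -1.2]
gripper_width: 0.161
grasp_force: 30.1
```

```bash
python3 -c "
from h import *
o=save('wrist','pics/w7.png');cv2.imwrite('pics/s7.png',optics.read_camera('scene'));M=R.from_quat(np.roll(o['tool_rot'],-1)).as_matrix()
clip=o['eef_pos']+M@[-.0022,.0002,.0255];print(o['eef_pos'],clip,M.T@(np.array([.505,.2325,.105])-clip))
S=cam('scene'); x,y=map(int,proj(S,[.505,.2325,.11]));s=cv2.imread('pics/s7.png')
w=cv2.imread('pics/w7.png')[100:400,170:470]
cv2.imwrite('pics/c7.png',np.hstack([cv2.resize(w,(400,400),interpolation=2),cv2.resize(s[y-60:y+60,x-60:x+60],(400,400),interpolation=2)]))"
```

```text
[0.5057 0.2359 0.1541] [0.5056 0.2337 0.1286] [-0.0012 -0.0005  0.0236]
```

View pics/c7.png

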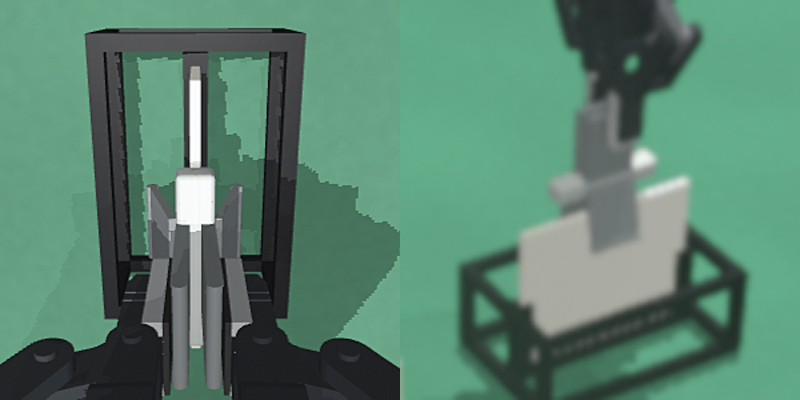

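```bash
python3 -c "
from station import bot, optics
print(bot.hand_in())"
```

```text
the job is handed in; nothing more can be done
None
```

The job is handed in at about 8 s. The clip is squeezed wide open and held upright over the middle of the divider card, about 1 mm off centre with the card's edge about 19 mm inside the jaw tips. No contact with card or frame showed in the last pictures. The hand-in gave no verdict.

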